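# Wedge the rocking casting stand

### The job

The casting stand carrying the round plaster mould rocks, because the steel levelling foot under its corner nearest the robot does not reach the table. Push the wooden wedge along the table, thin end first, under that foot until the stand no longer rocks, with the fingertips only: pinch and lift nothing, do not shift the stand, and leave the mould and everything else alone. Test it by pressing down (about 10 N) on top of the board's corner right above that foot; the stand must stay level, and the program finishes while the fingertips are still holding that press.

Things in the scene. Friction and masses are not known exactly. Their poses are not given: they have to be found in the camera images.
- stand: Loose plywood casting stand, 0.9 kg: board 220 x 220 x 18 mm, top at 64 mm, on four 32 mm legs. Origin: on the table plane under the centre of the short leg, at the corner nearest the robot; +x runs level along the board's diagonal to its centre (128 mm) and far leg (256 mm); z up. The board's tip is 27 mm out at -x. The other legs, at (128, 128), (128, -128), (256, 0) mm, have domed black rubber feet 12 mm high.
- stand_corner (a point): Point on the board's top, right above the levelling foot (64 mm above the table when level): the place to press; bare wood from here to the mould for 40 mm or more. Unwedged, a press of 1 to 5 N here tips the stand by up to 0.08 rad until the foot meets the table; let go, it rocks back. Wedged, it yields less than 1 mm.
- wedge: Loose reddish-brown wooden wedge, 48 to 84 g, 80 mm long, 50 mm wide, top sloping evenly from 3 mm at the thin end to 17 mm at the heel. Origin: centre of its underside; +x points to the thin end (40 mm off); heel face at -40 mm. Starts flat on the table on the robot's side of the foot, thin end toward it, 18 to 42 mm short of the foot's centre, up to 12 mm and 0.15 rad out of line.
- wedge_heel (a point): Middle of the wedge's upright heel face (50 mm wide, 17 mm high), the face to push, 8.5 mm above the table. Sliding takes under 1.5 N; once it jams under the foot the push rises steeply past 4 N. It holds by friction and does not slip back.
- stand_foot (a point): Same place as the stand's origin: the point of the table plane under the steel levelling foot, a dome of 14 mm radius, stuck in its thread, that hangs 4.5 to 9 mm clear of the table (differs each time, not told). The short leg above it ends 26 mm above the table.
- jar_orange: Loose bystander: small colour jar with orange band and black lid, 48 mm across, 58 mm high; origin at the centre of its underside.
- jar_green: Loose bystander: small colour jar with green band and white lid, 48 mm across, 58 mm high; origin at the centre of its underside.
- plug: Loose bystander: white plaster plug, 44 mm across, 34 mm high; origin at the centre of its underside.
- tape: Loose bystander: roll of masking tape lying flat, 99 mm across, 25 mm high; origin at the centre of its underside.
- tile: Loose bystander: blue glaze test tile lying flat, 78 x 69 x 10 mm; origin at the centre of its underside.
- mould: Loose round white plaster mould with a pouring hole, 176 mm across, 68 mm high, about 2 kg, standing on the board 139 to 149 mm along the stand's +x from the short corner; origin at the centre of its underside. Not to be touched.
- tool_cup: Fixed clutter: stoneware cup, 83 mm across, 88 mm high, with brushes and modelling tools standing in it up to 0.22 m above the table and 0.1 m to the sides; pass well above it or round it. Origin: centre of its underside.
Not all that is in view belongs to the job. Several things have the shape of the wedge; the one meant has the colours described above.

How it is judged:
By the outcome, as a careful person would: the job done as asked, in the order asked, and still so for the second after the job is handed in, while the arm keeps its last pose, push and grip.
It also fails if it takes over 48 s, if anything falls off the work surface, if the arm or the gripper's body presses on something with over 40 N, if the wrist force passes 120 N, or if a joint passes its speed limit or range.

### The arm

A 6-joint arm with a two-finger parallel gripper is mounted at the origin on a cart in front of the work surface, level with it; the furniture and walls round the work are solid. World frame = base frame: x ahead of the robot, y to its left, z up, the work surface at z = 0. Lengths are in m, angles in rad, forces in N, time in s.
With the tool pointing down it reaches from about 0.325 to 0.775 m from the base axis. Payload 5.5 kg.
Tool frame: the origin (TCP) lies at the centre of the arm's flange, where the gripper is bolted on; the fingertips stand manip.nose_length ahead of it and the grasp point (between the pads) lies 163 mm ahead of it (manip.nose_length is the distance from the TCP to the fingertips, in m); z points along the fingers, y is the line along which they close (so a half turn about z gives the same grasp; the last joint's range is limited). The gripper opens to 88 mm and grips with 3 to 60 N. Pads are 20 mm wide; open, the fingers measure 115 mm over their backs; the gripper's body (75 mm by 178 mm) begins 61 mm behind the grasp point.
Start: joints at [1.08, 0.091, 1.231, -0, 1.82, -0.057], TCP at [0.252, 0.544, 0.405] pointing down, gripper open.
Joint ranges: [-2.87, 2.87], [-0.86, 2.18], [0.17, 2.46], [-1.51, 4.65], [0.06, 2.69], [-2.65, 2.65]. Speed limits (rad/s): [2.57, 2.57, 3.01, 3.14, 3.14, 3.14].

### API

Orientations are given as [roll, pitch, yaw] about the fixed x, y, z axes, in that order (R = Rz(yaw) Ry(pitch) Rx(roll)).
In Python, from workcell import manip, capture, models gives the robot as it stands. Calls block until the motion is done:
- manip.move_ptp(position, orientation): joint-space move of the TCP to a pose.
- manip.move_l(position, feed=0.15, frame=None, guard=None): straight line of the TCP; frame=None keeps the orientation; feed is the mean speed in m/s. With guard (N) it stops when the force on the tool has changed by that much, and returns True; else False.
- manip.movej(angles): joint-space move.
- manip.set_gripper(opening): finger opening in m; the grip force is fixed at half the most; returns when the fingers have stopped.
- manip.sleep(seconds).
- manip.solve_ik(position, orientation): joint angles nearest the present ones, or None.
- manip.get_obs(): the state.
- capture(name): name is "scene" or "top" or "wrist"; returns a dict with "frame" (480x640x3 uint8, blue, green, red), "range_z" (480x640 float32, m along the optical axis (not along the pixel's ray), 0 where there is no reading), "mtx" (3x3 intrinsics, pixels), "T" (4x4, takes a point from camera to world coordinates); the wrist camera has in their place "T_tool_cam" (4x4, takes a point from camera to tool coordinates, whose origin is the TCP and whose axes are the flange's). Camera axes: x right, y up, looking along -z (the intrinsics and any distortion apply to the point x, -y, -z); pixel columns grow to the right and rows downward; lengths in m; the calibration is good to about 2 mm. A picture is of the moment at which its call begins: read the wrist's pose just before it.
A pose or a line that the arm cannot do raises manip.IKError and nothing moves.
- manip.close_job(): hands the job in; it is judged then, once.
Trained networks look in the newest picture that a camera, given by its name, has taken for a name from the list of things; names that differ only in an ending like _2 or _b are one class to them, and where a whole thing is asked for, a point or a joint stands for the part that bears it (a point fixed in the world has none). Each returns a list of dicts, best first, with "confidence" (0 to 1); they miss things now and then, are a little off and sometimes report something else, mostly with a low value. They report only what shows in the picture. A call takes as long as a camera call. They do not tell look-alikes from the thing itself.
- models.recognise(camera, thing): "position" ([x, y, z] in m, in the coordinates of the camera as it stood for that picture, good to about 4 mm: the middle of the surface that is visible of it).
The state is a dict: "clock": time; "joint_pos": joint angles; "qvel": joint speeds; "effort": joint torques, N m; "ee_pos": TCP position; "ee_rot": TCP orientation; "contact_force": force on the tool from outside, world axes, zero at the start; "torque": the same for the moment, N m; "gripper_width": finger opening in m; "grip_force": force on a finger pad.
Only numpy, scipy, OpenCV 4.12 (cv2) and the standard library are available. Lean on these libraries where they do the work, as an engineer would, in place of code of your own. Each camera call takes 0.05 s, during which the arm holds its last target. There are 200 camera calls.

## Working session

There is one attempt and no reset: what is moved stays moved. The work goes in short steps, each a Python script; the robot and the scene stay as the last script left them, time stands still between calls to the robot, and variables do not carry over. Pictures are saved under pics/ and viewed, at most 10 in all, crops included, and the job is handed in when it is done.

```bash
mkdir -p pics; ls; cat > h.py <<'E'
import numpy as np, cv2
from workcell import manip, capture, models
def world(c,u,v,T=None):
    d=c["range_z"][int(v),int(u)]; m=c["mtx"]
    p=np.array([(u-m[0,2])/m[0,0]*d,-(v-m[1,2])/m[1,1]*d,-d,1])
    return ((c["T"] if T is None else T)@p)[:3]
def cloud(c,T=None):
    v,u=np.mgrid[:480,:640]; d=c["range_z"]; m=c["mtx"]
    P=np.stack([(u-m[0,2])/m[0,0]*d,-(v-m[1,2])/m[1,1]*d,-d,np.ones_like(d)],-1)
    return (P@(c["T"] if T is None else T).T)[...,:3]
E
python3 - <<'E'
from h import *
for n in ["top","scene"]:
    c=capture(n); cv2.imwrite(f"pics/{n}0.png",c["frame"]); np.savez(f"{n}0.npz",**{k:v for k,v in c.items() if k in("frame","range_z","mtx","T")})
    print(n,c["T"][:3,3].round(3))
    for t in ["wedge","wedge_heel","stand_corner","stand","mould","tool_cup","jar_orange","jar_green","plug","tape","tile"]:
        for r in models.recognise(n,t)[:3]:
            p=c["T"]@np.r_[r["position"],1]; print(t,round(r["confidence"],2),p[:3].round(3))
print(manip.nose_length,manip.get_obs()["clock"],manip.get_obs()["ee_rot"])
E
```

```text
pics
top [ 0.424 -0.009  1.341]
wedge 0.63 [ 0.432 -0.259  0.012]
wedge 0.62 [ 0.521 -0.163  0.008]
wedge_heel 0.85 [ 0.432 -0.259  0.01 ]
wedge_heel 0.71 [ 0.525 -0.164  0.008]
stand_corner 0.77 [ 0.672 -0.172  0.064]
stand 0.74 [ 0.67  -0.17   0.062]
stand 0.68 [0.413 0.149 0.057]
mould 0.75 [ 0.721 -0.207  0.133]
tool_cup 0.64 [0.414 0.147 0.058]
tool_cup 0.62 [0.527 0.221 0.045]
jar_orange 0.97 [ 0.454 -0.386  0.059]
jar_green 0.91 [0.415 0.149 0.059]
plug 0.79 [0.511 0.125 0.032]
tape 0.89 [0.397 0.281 0.026]
tile 0.6 [ 0.54  -0.336  0.013]
scene [-0.404 -0.605  0.83 ]
wedge 0.88 [ 0.433 -0.26   0.013]
wedge 0.29 [ 0.644 -0.218  0.064]
wedge_heel 0.9 [ 0.431 -0.256  0.008]
wedge_heel 0.59 [ 0.51  -0.159  0.006]
stand_corner 0.71 [ 0.645 -0.217  0.065]
stand 0.62 [ 0.645 -0.216  0.064]
mould 0.9 [ 0.681 -0.216  0.129]
tool_cup 0.69 [0.502 0.212 0.046]
tool_cup 0.48 [ 0.646 -0.212  0.064]
jar_orange 0.67 [ 0.44  -0.395  0.043]
jar_green 0.74 [0.405 0.143 0.042]
jar_green 0.29 [0.503 0.117 0.024]
plug 0.75 [0.505 0.117 0.026]
plug 0.16 [ 0.54  -0.338  0.01 ]
tape 0.91 [0.39 0.27 0.02]
tape 0.47 [ 0.647 -0.216  0.068]
0.182 1.2 [3.14157601e+00 2.49943842e-05 2.70775455e+00]
```

View pics/top0.png

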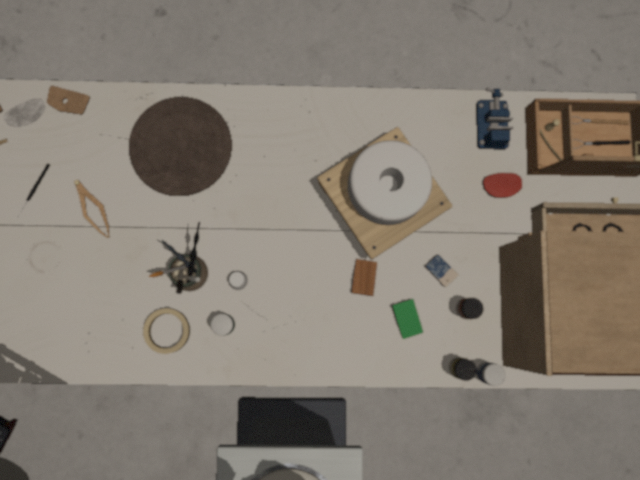

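View pics/scene0.png

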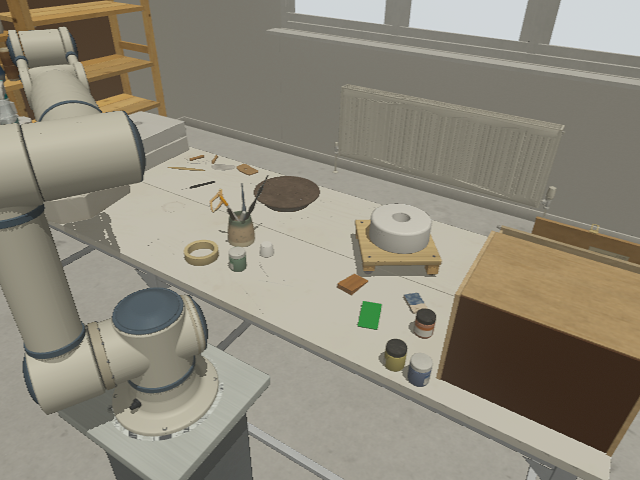

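Top view: the reddish-brown wedge is at px (364,278), in front of the stand's near corner at px (373,247). The green block at (407,318) and the light-brown block with a hole at (68,100) are look-alikes with the wrong colours. I'll confirm with the wrist camera from above.

```bash
python3 - <<'E'
from h import *
c=np.load("top0.npz"); P=cloud(c)
m=((P[...,2]>.05)&(P[...,2]<.078)&(abs(P[...,1]+.2)<.2)&(P[...,0]>.55)).astype(np.uint8)
m[:,:300]=0; m[:,460:]=0
pts=P[m>0][:,:2]; r=cv2.minAreaRect((pts*1000).astype(np.float32)); print(r,cv2.boxPoints(r))
c1=cv2.resize(c["frame"][225:345,330:450],(720,720)[:2],interpolation=cv2.INTER_CUBIC); cv2.imwrite("pics/crop.png",cv2.resize(c1,(600,600)))
hsv=cv2.cvtColor(c["frame"],cv2.COLOR_BGR2HSV); print(hsv[278,364],P[278,364])
o=manip.get_obs(); p=o["ee_pos"]
manip.move_l([p[0]*.8,p[1]*.8,.52],feed=.25)
print(manip.get_obs()["clock"])
yaw=np.arctan2(-.17,.5)
for z,x,yw in [(.45,.48,2.7)]:
  for yw in (np.pi+yaw, yaw, np.pi/2+yaw,-np.pi/2+yaw): print(yw,manip.solve_ik([x,-.16,z],[np.pi,0,yw]))
w=capture("wrist"); print(w["T_tool_cam"].round(3))
E
```

```text
((710.8585205078125, -200.37890625), (220.51292419433594, 221.5602569580078), 33.91786193847656) [[ 557.5477  -169.97284]
 [ 681.1792  -353.83203]
 [ 864.1693  -230.78497]
 [ 740.53784  -46.92578]]
[ 13 146 112] [ 0.52038064 -0.15946052  0.01386833]
2.0167
2.8138541468092377 [-0.38899963 -0.14701037  1.38377414  0.          1.90482889 -1.63205745]
-0.3277385067805555 [-3.88999632e-01 -1.47010372e-01  1.38377414e+00 -4.44089210e-16
  1.90482889e+00  1.50953520e+00]
1.2430578200143412 [-3.88999632e-01 -1.47010372e-01  1.38377414e+00 -4.44089210e-16
  1.90482889e+00 -6.12611247e-02]
-1.898534833575452 None
[[ 0.     0.965  0.261  0.072]
 [ 1.    -0.     0.     0.   ]
 [ 0.     0.261 -0.965  0.02 ]
 [ 0.     0.     0.     1.   ]]
```

View pics/crop.png

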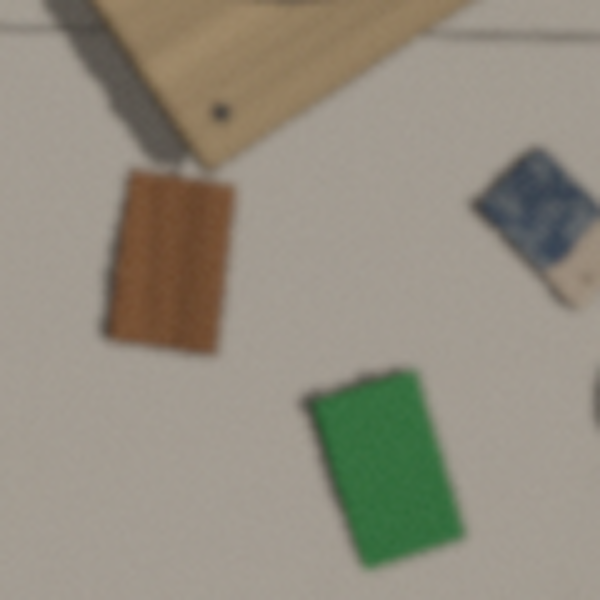

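Confirmed: the reddish-brown block, crop (170,262), is the wedge, with its thin end up toward the board corner at (210,165). The green block is the decoy. I'll move over and take a closer look.

```bash
cat >> h.py <<'E'
from scipy.spatial.transform import Rotation as Ro
def tcp():
    o=manip.get_obs(); T=np.eye(4); T[:3,3]=o["ee_pos"]; T[:3,:3]=Ro.from_euler("xyz",o["ee_rot"]).as_matrix(); return T
def look(name):
    T=tcp(); w=capture("wrist"); T=T@w["T_tool_cam"]; cv2.imwrite(f"pics/{name}.png",w["frame"])
    np.savez(name+".npz",frame=w["frame"],range_z=w["range_z"],mtx=w["mtx"],T=T); return w,cloud(w,T),T
def wedge(w,P):
    h=cv2.cvtColor(w["frame"],cv2.COLOR_BGR2HSV)
    m=((h[...,0]<20)&(h[...,1]>110)&(P[...,2]<.026)&(P[...,2]>-.01)&(np.hypot(P[...,0]-.52,P[...,1]+.165)<.09)).astype(np.uint8)
    m=cv2.morphologyEx(m,cv2.MORPH_OPEN,np.ones((5,5)))
    q=P[m>0]; r=cv2.minAreaRect((q[:,:2]*1000).astype(np.float32)); return r,cv2.boxPoints(r),q
E
python3 - <<'E'
from h import *
Y=np.pi-.196
manip.move_ptp([.46,-.16,.52],[np.pi,0,Y]); 
manip.move_l([.46,-.155,.40],feed=.25); manip.set_gripper(.012)
w,P,T=look("w1"); r,b,q=wedge(w,P); print(r,b,len(q))
m=((P[...,2]>.055)&(P[...,2]<.075)).astype(np.uint8); pts=P[m>0]
print(len(pts),pts[:,2].mean(), pts[np.argmin(pts[:,0])]); 
print(manip.get_obs()["clock"],manip.get_obs()["ee_pos"],manip.get_obs()["ee_rot"],manip.get_obs()["contact_force"])
E
```

```text
((522.9862670898438, -161.7025604248047), (48.578582763671875, 79.13524627685547), 82.31623840332031) [[ 480.5263  -180.48335]
 [ 558.951   -191.06416]
 [ 565.4462  -142.92177]
 [ 487.02155 -132.34096]] 1992
6793 0.05895798738099818 [ 0.30129231 -0.37447482  0.05529847]
6.2917 [ 0.46000453 -0.154998    0.40000867] [-3.14158335e+00  2.41241846e-05  2.94559783e+00] [ 0.50505039 -0.43704609  0.48584902]
```

View pics/w1.png

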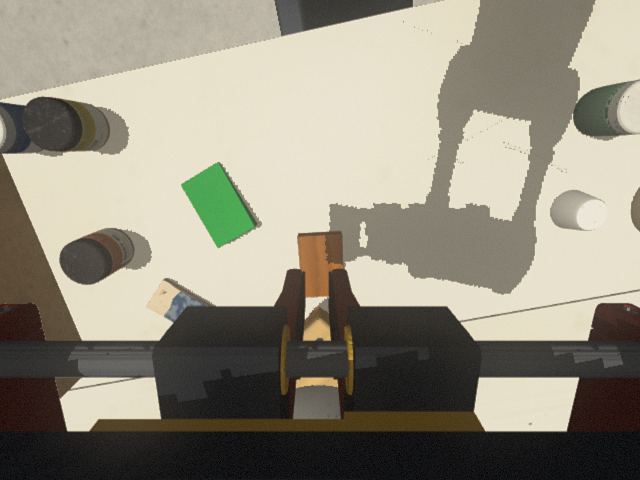

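The wrist view shows the wedge at (320,264). Its centre is (523,-162) mm at yaw -0.134, and the foot is at about (584,-175) mm with the stand at yaw -0.196. The lateral error is about 1 mm, so I'll push straight along the stand's axis.

```bash
cat >> h.py <<'E'
F=np.array([.584,-.1752]); U=np.array([np.cos(.196),-np.sin(.196)])
def at(s,z): return [*(F+U*s),z]
E
python3 - <<'E'
from h import *
O=lambda: (manip.get_obs()["clock"],((manip.get_obs()["ee_pos"][:2]-F)@U).round(4),manip.get_obs()["ee_pos"][2].round(4),manip.get_obs()["contact_force"].round(2))
nz=manip.nose_length
manip.move_l(at(-.137,.30),feed=.2)
manip.move_l(at(-.137,nz+.03),feed=.2)
print(manip.move_l(at(-.137,nz+.006),feed=.04,guard=5),O())
manip.move_l(at(-.118,nz+.006),feed=.06); print(O())
g=manip.move_l(at(-.085,nz+.006),feed=.02,guard=5); print(g,O())
if not g: print(manip.move_l(at(-.035,nz+.006),feed=.012,guard=5),O())
E
```

```text
False (8.2833, np.float64(-0.137), np.float64(0.188), array([ 0.97,  0.44, -1.32]))
(8.75, np.float64(-0.1178), np.float64(0.1879), array([ 0.21, -0.59, -0.14]))
False (10.55, np.float64(-0.085), np.float64(0.188), array([-0.45,  0.53,  1.17]))
True (12.0, np.float64(-0.0757), np.float64(0.1874), array([ 0.02, -0.32,  0.27]))
```

```bash
python3 - <<'E'
from h import *
def S():
    f=[]
    for _ in range(6): f.append(manip.get_obs()["contact_force"]); manip.sleep(.03)
    o=manip.get_obs(); return round(o["clock"],2),((o["ee_pos"][:2]-F)@U).round(4),o["ee_pos"][2].round(4),np.mean(f,0).round(2)
nz=manip.nose_length
print(S())
for i in range(3):
    s=S()[1]; g=manip.move_l(at(min(s+.02,-.035),nz+.006),feed=.01,guard=5); print(g,manip.get_obs()["contact_force"].round(1),S())
c=capture("scene"); cv2.imwrite("pics/s2.png",cv2.resize(c["frame"][210:310,320:460],(800,571),interpolation=cv2.INTER_CUBIC))
E
```

```text
(12.2, np.float64(-0.0761), np.float64(0.1867), array([ 0.17,  0.14, -0.3 ]))
True [ 0.6 -1.   0.3] (13.18, np.float64(-0.0751), np.float64(0.1859), array([ 0.04, -0.06,  0.17]))
True [-0.1  0.5  0.4] (14.13, np.float64(-0.0744), np.float64(0.1849), array([-0.06, -0.06,  0.14]))
True [-0.2 -0.   0.6] (15.09, np.float64(-0.0737), np.float64(0.1841), array([ 0.01, -0.3 , -0.15]))
```

View pics/s2.png

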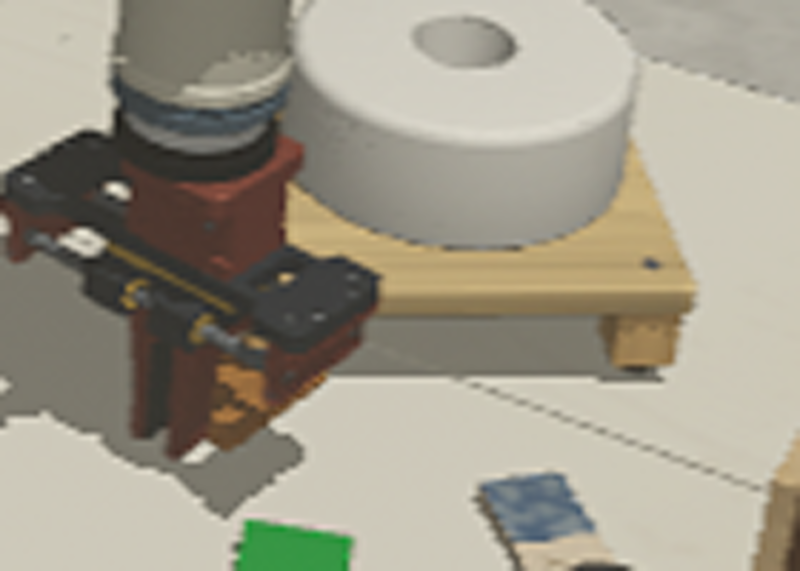

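```bash
python3 - <<'E'
from h import *
def S():
    f=[]
    for _ in range(4): f.append(manip.get_obs()["contact_force"]); manip.sleep(.02)
    o=manip.get_obs(); return round(o["clock"],2),((o["ee_pos"][:2]-F)@U).round(4),o["ee_pos"][2].round(4),np.mean(f,0).round(2)
nz=manip.nose_length
manip.move_l(at(-.078,nz+.007),feed=.03); print(S())
g=manip.move_l(at(-.06,nz+.007),feed=.012,guard=7); print(g,S())
manip.move_l(at(-.13,nz+.007),feed=.1); manip.move_l(at(-.15,nz+.10),feed=.2)
w,P,T=look("w3"); print(S())
import h
r,b,q=wedge(w,P); print(r,b,len(q))
c=capture("top"); C=cloud(c); b=((C[...,2]>.05)&(C[...,2]<.078)&(abs(C[...,1]+.2)<.2)&(C[...,0]>.55)); b[:,:300]=0;b[:,460:]=0
p=C[b]; print(cv2.minAreaRect((p[:,:2]*1000).astype(np.float32)))
E
```

```text
(15.57, np.float64(-0.078), np.float64(0.1892), array([ 0.04,  0.36, -0.15]))
True (16.37, np.float64(-0.0724), np.float64(0.1881), array([0.1 , 0.08, 0.09]))
(17.83, np.float64(-0.1501), np.float64(0.2798), array([ 0.09, -0.08, -0.49]))
((570.1458740234375, -171.36500549316406), (40.523494720458984, 48.74626922607422), 78.87589263916016) [[ 542.3215  -186.54364]
 [ 590.1519  -195.94849]
 [ 597.9703  -156.18637]
 [ 550.13983 -146.78152]] 1453
((711.0588989257812, -200.85940551757812), (220.32843017578125, 221.9546356201172), 33.7997932434082)
```

View pics/w3.png

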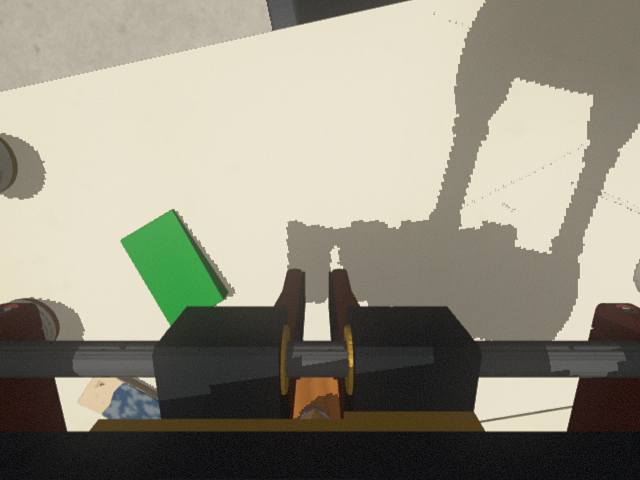

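The picture shows the steel foot sitting over the wedge at about (315,412), and the board's pose hasn't changed. Next is the press test.

```bash
cat >> h.py <<'E'
def S(n=5):
    f=[]
    for _ in range(n): f.append(manip.get_obs()["contact_force"]); manip.sleep(.03)
    o=manip.get_obs(); return round(o["clock"],2),((o["ee_pos"][:2]-F)@U).round(4),(o["ee_pos"][2]-manip.nose_length).round(5),np.mean(f,0).round(2)
E
python3 - <<'E'
from h import *
nz=manip.nose_length
manip.set_gripper(0)
manip.move_l(at(-.12,nz+.12),feed=.2); manip.move_l(at(0,nz+.12),feed=.2); manip.move_l(at(0,nz+.075),feed=.1)
g=manip.move_l(at(0,nz+.052),feed=.012,guard=3); s=S(); print(g,s)
z=s[2]
for i in range(16):
    z-=.0004; manip.move_l(at(0,nz+z),feed=.01); s=S(); print(round(z,4),s)
    if s[3][2]>9 or z<.055: break
E
```

```text
True (21.17, np.float64(-0.0), np.float64(0.06374), array([-0.38, -0.06,  5.07]))
0.0633 (21.58, np.float64(0.0001), np.float64(0.06376), array([-0.13, -0.28,  5.14]))
0.0629 (22.0, np.float64(0.0001), np.float64(0.06372), array([-0.94,  0.09,  6.58]))
0.0625 (22.42, np.float64(0.0001), np.float64(0.06367), array([-1.32,  0.17,  8.18]))
0.0621 (22.83, np.float64(0.0001), np.float64(0.06363), array([-1.8 ,  0.88,  9.27]))
```

```bash
python3 - <<'E'
from h import *
nz=manip.nose_length
manip.move_l(at(0,nz+.0618),feed=.01); manip.sleep(.5); print(S(8))
c=capture("top"); C=cloud(c); b=((C[...,2]>.05)&(C[...,2]<.078)&(abs(C[...,1]+.2)<.2)&(C[...,0]>.67)); b[:,:300]=0;b[:,460:]=0
p=C[b]; A=np.c_[p[:,:2]-[.71,-.2],np.ones(len(p))]; print("tilt",np.linalg.lstsq(A,p[:,2],rcond=None)[0])
c=capture("scene"); cv2.imwrite("pics/s4.png",cv2.resize(c["frame"][200:310,320:460],(760,597),interpolation=cv2.INTER_CUBIC))
E
```

```text
(23.85, np.float64(0.0), np.float64(0.06357), array([-2.76,  1.07, 10.53]))
tilt [-0.00093054 -0.00087954  0.06441788]
```

View pics/s4.png

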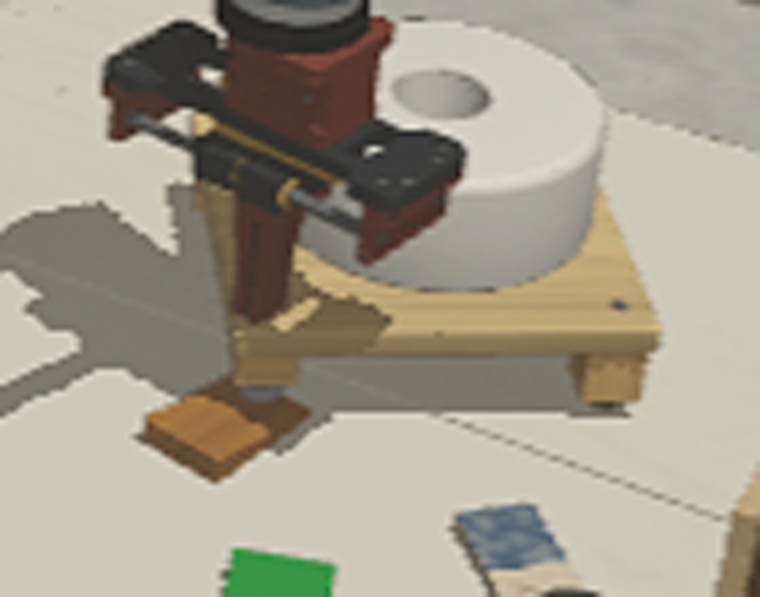

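The foot rests on the wedge at (262,388), with the fingertips pressing at (262,310) at 10.5 N. The stand is level to within about 1 mrad, so I'm handing in.

```bash
python3 -c "
from h import *
print(manip.close_job())"
```

```text
the job is handed in; nothing more can be done
None
```

The wedge is jammed under the levelling foot, and the stand stayed level to about 1 mrad under a held 10.5 N press on its corner, yielding about 0.2 mm; I handed the job in with that press still on.

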